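Fit the tool-rest carrier to the grinding guide's dovetail rail

TASK

Slide the loose tool-rest carrier onto the dovetail rail from the rail's tapered open end, gently and without forcing it, until it is fully home against the end stop. Then turn the carrier's side clamp knob clockwise until the clamp is firmly tight, so that the carrier stays home against the stop, and let go. Leave everything else on the bench where it is.

Things in the scene. Friction and masses are not known exactly. Their poses are not given: they have to be found in the camera images.
- guide: Green base plate 230 x 130 x 12 mm, fixed to the bench, with a bright metal dovetail rail along it. Origin on the bench under its middle; x runs from the rail's open end to the stop, z up. Rail: 34 mm wide at its foot, 50 at its flat top, 14 high, parallel to x and level, but shimmed and bolted in slots: it sits up to 8 mm to either side of y 0, its top at z 47.5 to 52.5; this is not measured: see or feel it.
- rail_end (a point): On the plate's centre line, in the plane of the tip of the rail's open end, 50 mm above the bench; axes as the guide's. The first 28 mm of the rail (+x from here) are a tapered lead-in nose, 10 mm narrower on each side and 6 mm lower at its tip, so that a carrier set off sideways or in height is pushed towards the rail's true place.
- stop: Dark steel end stop bridging the rail, 20 mm long, 104 wide, about 25 high over the rail, locked at a place along it that differs from run to run. Origin in the middle of its length, on the plate's centre line, 50 mm above the bench; axes as the guide's. Its flat face towards the open end is at x -10 mm.
- carrier: Loose aluminium tool-rest carrier, about 0.5 kg, 70 mm long (x), 80 wide (y), 26 high. Origin at the centre of its underside, x along its dovetail groove, z up. Groove: open below and at both ends, roof at z 14 mm rides on the rail's top (origin then 14 mm lower than that); play 1.3 mm to each side or 2.2 mm of lift. Fits either way round. An ear on the +y side, to y 78 mm, bears the clamp knob.
- fence (a point): Middle of the top edge of the dark upright fence plate on the carrier, by which to take it: 14 mm thick along x, 36 mm wide along y, 40 mm high (from 66 down to 26 mm above the carrier's underside). It is 6 mm to the -y side of the carrier's origin; axes as the carrier's.
- knob_grip (a point): Middle of the clamp knob's black bar, on its upright axis (carrier x 0, y 60, z 50 mm). Bar 38 mm long along the point's x, 11 thick along y, 28 high. Starts loose, 0 to 0.2 rad into its travel; clockwise from above tightens: the pad meets the rail at about 0.7 rad, then presses about 25 N per rad more; hard stop at 1.6 rad. Takes 0.14 N m loose, 0.25 tight; stays where it is left.
- clamp_pad: Steel clamp pad, 24 mm long, inside the carrier's +y flank, hardly seen; moved only by the knob, 5 mm per rad towards the carrier's -y. Its origin coincides with the carrier's when the pad is fully back.
- disc: Bystander: flat grinding disc, 116 mm across.
- wrench: Bystander: spanner lying on the bench.
- driver: Bystander: screwdriver lying on the bench.
- jar: Bystander: glass jar with steel lid, 64 mm across, 85 mm high.
- oil: Bystander: grey bottle, 54 mm across, 150 mm high.
- pad_block: Bystander: wooden block 90 x 50 x 30 mm.
- bush: Bystander: stepped brass bush, 36 mm across, 32 mm high.
Mind the look-alikes: they are no part of the job. What is shaped like the carrier but blue or pink is not meant.

How it is judged:
On the way, in this order (a step that is already met when the one before it is completed fails the run):
1. the carrier is on the dovetail and right up against the stop, within 1.5 mm (x of carrier in the frame of stop above -0.048 m and y of carrier in the frame of guide between -0.011 and 0.011 m and z of carrier in the frame of guide between 0.031 and 0.0415 m and angle between the x axis of carrier and the x axis of guide, either way round below 0.08 rad and x of carrier in the frame of stop above -0.0465 m), for 0.2 s.
2. the clamp is tight with the carrier home (x of carrier in the frame of stop above -0.048 m and y of carrier in the frame of guide between -0.011 and 0.011 m and z of carrier in the frame of guide between 0.031 and 0.0415 m and angle between the x axis of carrier and the x axis of guide, either way round below 0.08 rad and contact force between clamp_pad and guide above 8 N), for 0.2 s.
At the end, for the whole second after the job is handed in: The carrier sits on the dovetail (square to the rail within 0.08 rad, within 11 mm of the base plate's centre line, its underside 31 to 41.5 mm above the bench), less than 3 mm from the end stop, at rest, and its clamp pad presses on the rail with more than 8 N (all of step 2 and linear speed of carrier below 0.02 m/s); the robot touches nothing.
It fails at once if the carrier is rammed into the end stop (more than 20 N) (contact force between carrier and stop above 20 N).
It fails at once if the carrier is forced on the rail (more than 15 N between them while the clamp is loose and before it is home) (contact force between carrier and guide above 15 N and contact force between clamp_pad and guide below 1 N and x of carrier in the frame of stop below -0.048 m).
It fails at once if a bystander is moved by more than 30 mm (distance of any of disc, wrench, driver, jar, oil, pad_block, bush from where it was at the start of the episode above 0.03 m).
It also fails if it takes over 72 s, if anything falls off the work surface, if the arm or the gripper's body presses on something with over 40 N, if the wrist force passes 120 N, or if a joint passes its speed limit or range.

ROBOT

A 6-joint arm with a two-finger parallel gripper is mounted at the origin on the work surface. World frame = base frame: x ahead of the robot, y to its left, z up, the work surface at z = 0. Lengths are in m, angles in rad, forces in N, time in s.
With the tool pointing down it reaches from about 0.425 to 0.95 m from the base axis. Payload 3.5 kg.
Tool frame: the origin (TCP) lies midway between the tips of the shut fingers; the grasp point (between the pads) lies 19 mm behind it; y points along the fingers, z is the direction in which the jaws open and shut, and the axes are right-handed (so a half turn about y gives the same grasp; the last joint's range is limited). The gripper opens to 85 mm and grips with 20 to 120 N. Pads are 22 mm wide; open, the fingers measure 114 mm over their backs; the gripper's body (76 mm by 85 mm) begins 54 mm behind the grasp point. The pads swing forward as they close: fully open they stand 13 mm farther back than shut.
Start: joints at [-0.15, 0.286, 1.577, -0, 1.279, -0.15], TCP at [0.675, 0, 0.231] pointing down, gripper open.
Joint ranges: [-2.77, 2.77], [-0.9, 2.22], [0.21, 2.48], [-1.53, 4.67], [0.24, 2.81], [-2.84, 2.84]. Speed limits (rad/s): [2.79, 2.79, 3.14, 3.14, 3.14, 3.14].

INTERFACE

Orientations are given as a 3x3 rotation matrix whose columns are the frame's x, y, z axes.
In Python, from bench import * gives the robot as it stands. The module is installed in compiled form; this text tells all that it offers.
- The arm moves only by the shell command python3 -m crank 'ROWS' [FORCE]. ROWS is text: rows parted by semicolons, each of 5 numbers parted by spaces: the opening, from -1 (shut) to 1 (fully open), then the shift along the world's x, y, z in m, then the turn about the world's z in degrees. In form: hand tx ty tz yaw; .... A call has 1 to 10 rows; each row shifts and turns the commanded pose from where the row before left it; what a row does not reach is not made up. A row lasts 1/8 s, in which the tool goes at most 62.5 mm and 10.7 degrees, less where a joint would pass 70% of its speed; a pose out of reach is approached as far as the arm can. A call is refused whole if a number of a shift passes 0.0625 or a number of a turn 10.7, either way. A call with a gripper value outside its range is refused whole. The fingers move at their own pace and stop on an object; FORCE is the grip in N (left out, the last holds). Time passes only in rows, so rows that do not move let the fingers close. It gives the time, the measured TCP pose, the force and the opening at its end, in the units of the state.
- get_obs(): the state, without advancing time (a new reading comes with each control period).
- camera(name): name is "scene" or "side" or "wrist"; returns a dict with "image" (420x560x3 uint8, blue, green, red), "vertical_fov" (degrees; the focal length in pixels is half the picture's height over the tangent of half this angle, whatever the lens; pixels are square), "cx", "cy" (the principal point, pixels), "rvec" (rotation vector, rad) and "tvec" (3), from world to camera coordinates, as OpenCV has them. Camera axes: x right, y down, z forward; pixel columns grow to the right and rows downward; lengths in m; the calibration is good to about 2 mm. A picture is of the moment at which its call begins. There is no depth.
- hand_in(): hands the job in, once; it reports no verdict.
The state is a dict: "t": time; "qpos": joint angles; "qd": joint speeds; "effort": joint torques, N m; "ee_pos": TCP position; "orientation": TCP orientation; "ft_force": force on the tool from outside, world axes, zero at the start; "wrist_torque": the same for the moment, N m; "width": opening from 0.0 (shut) to 1.0 (fully open).
Only numpy, scipy, OpenCV 4.12 (cv2) and the standard library are available. Lean on these libraries where they do the work, as an engineer would, in place of code of your own. Each camera call takes 0.05 s, during which the arm holds its last target.

## Working session

There is one attempt and no reset: what is moved stays moved. The work goes in short steps, Python scripts to look and compute and a shell command to move; the robot and the scene stay as the last step left them, time stands still between calls to the robot, and variables do not carry over. Pictures are saved under pics/ and viewed, and the job is handed in when it is done.

```bash
mkdir -p pics
cat > h.py <<'E'
from bench import *
import numpy as np, cv2
def cam(n):
    c=camera(n); c['f']=210/np.tan(np.radians(c['vertical_fov'])/2)
    c['R']=cv2.Rodrigues(np.array(c['rvec'],float))[0]; c['t']=np.array(c['tvec'],float).ravel(); return c
def ray(c,u,v):
    d=np.array([(u-c['cx'])/c['f'],(v-c['cy'])/c['f'],1.]); return -c['R'].T@c['t'], c['R'].T@d
def onz(c,u,v,z):
    o,d=ray(c,u,v); return o+d*(z-o[2])/d[2]
def proj(c,p):
    q=c['R']@np.array(p)+c['t']; return np.array([c['f']*q[0]/q[2]+c['cx'],c['f']*q[1]/q[2]+c['cy']])
E
python3 - <<'E'
from h import *
o=get_obs(); print(o)
for n in ['scene','side','wrist']:
    c=cam(n); cv2.imwrite(f'pics/{n}0.png',c['image']); print(n,c['f'],c['cx'],c['cy'],-c['R'].T@c['t'],c['R'][2])
E
```

```text
{'t': 0.0, 'qpos': array([-1.50017153e-01,  2.87212344e-01,  1.57816269e+00, -2.78825239e-06,
        1.27858250e+00, -1.49974480e-01]), 'qd': array([ 1.45204109e-03,  4.77946756e-04,  1.37009481e-03, -5.93952740e-05,
       -9.38409904e-04,  1.18280904e-03]), 'effort': array([-1.79628755e-04, -4.05981302e+01, -2.92628127e+01, -1.54224781e-04,
        5.81841552e-03,  3.74769741e-06]), 'ee_pos': array([6.74352974e-01, 1.15141199e-04, 2.29923793e-01]), 'orientation': array([[-4.22763195e-05, -2.33871646e-03,  9.99997264e-01],
       [-9.99999938e-01,  3.50803071e-04, -4.14560013e-05],
       [-3.50705158e-04, -9.99997204e-01, -2.33873115e-03]]), 'ft_force': array([0.77990862, 0.74020067, 0.18568917]), 'wrist_torque': array([ 0.03229145, -0.01100839, -0.07321408]), 'width': 0.99644254902886}
scene 384.70094275220225 285.30962631247576 209.47392362694623 [ 1.45935478 -0.20106178  0.6949229 ] [-0.82705144  0.06078046 -0.55883061]
side 533.1088967346993 276.53462129624006 207.27711466571887 [0.4049572  1.09668217 0.76991988] [ 0.06451345 -0.86575519 -0.49629222]
wrist 314.30643004873167 279.6554156298068 213.27146736234988 [0.67475152 0.07678866 0.37251099] [-0.00111736 -0.29614958 -0.95514092]
```

View pics/scene0.png

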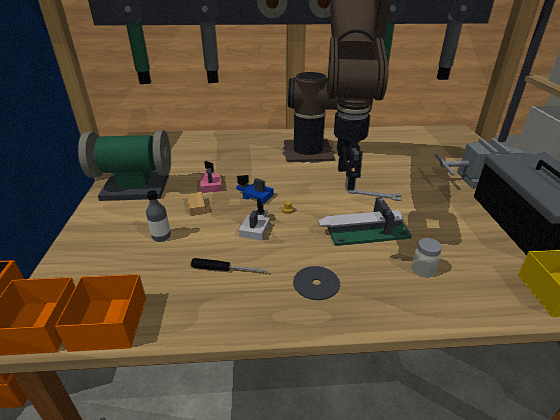

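View pics/side0.png

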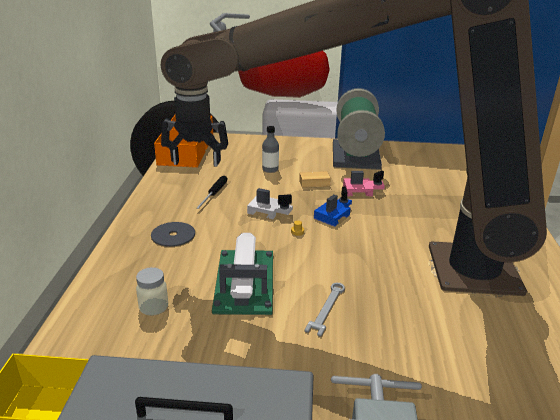

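View pics/wrist0.png

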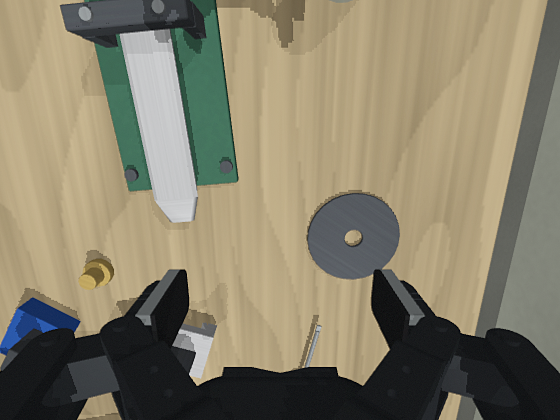

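Run:
```python
from h import *
s=cam('scene'); d=cam('side'); w=cam('wrist')
for c,u,v,z,l in [(s,255,213,.066,'fence'),(s,260,200,.06,'knob'),(d,264,190,.066,'fence'),(d,285,195,.06,'knob'),(s,345,187,.0,'x'),
 (w,128,190,.012,'plate c1'),(w,238,182,.012,'plate c2'),(w,178,221,.045,'tip'),(w,168,30,.05,'railstop'),(w,350,237,0.005,'disc'),(w,98,275,.02,'bush')]:
    print(l,onz(c,u,v,z).round(3))
a=s['image'][170:270,210:330]; b=d['image'][165:245,235:375]
cv2.imwrite('pics/c1.png',np.hstack([cv2.resize(a,(396,330),interpolation=3),cv2.resize(b,(400,330)) if 0 else cv2.resize(b,(400,330))]))
```

```text
fence [ 0.541 -0.221  0.066]
knob [ 0.463 -0.206  0.06 ]
fence [ 0.54  -0.225  0.066]
knob [ 0.479 -0.213  0.06 ]
x [0.302 0.096 0.   ]
plate c1 [ 0.496 -0.007  0.012]
plate c2 [0.626 0.003 0.012]
tip [ 0.563 -0.034  0.045]
railstop [0.573 0.151 0.05 ]
disc [ 0.763 -0.069  0.005]
bush [ 0.447 -0.114  0.02 ]
```

View pics/c1.png

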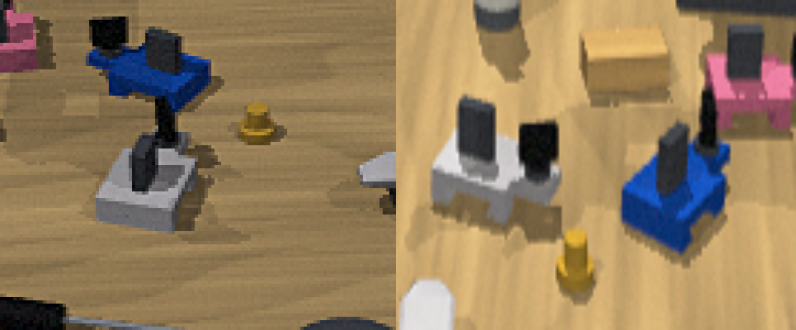

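The aluminium one (scene 255,225; side 264,200) is the carrier. The blue one at scene (258,190) and the pink one at (210,182) are the look-alikes. I'll move the wrist camera over for a better measurement.

```bash
python3 -m crank '1 -0.023 -0.047 0 0;1 -0.023 -0.047 0 0;1 -0.023 -0.047 0 0;1 -0.023 -0.047 0 0;1 -0.023 -0.047 0 0;1 -0.025 -0.047 0 0;1 0 0 0 0;1 0 0 0 0'
python3 - <<'E'
from h import *
w=cam('wrist'); cv2.imwrite('pics/w1.png',w['image'])
import pickle; pickle.dump(w,open('w1.pkl','wb'))
E
```

```text
t: 1.3
ee_pos: [0.5351, -0.2817, 0.2313]
orientation: [[-0.001, 0.0, 1.0], [-1.0, 0.001, -0.001], [-0.001, -1.0, 0.0]]
ft_force: [-0.1, -0.1, 0.3]
width: 0.999
```

View pics/w1.png

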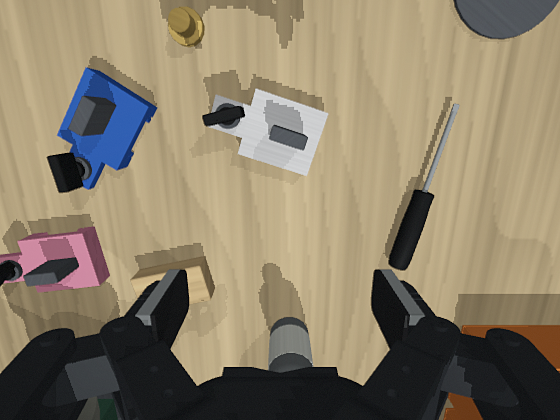

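Run:
```python
from h import *
import pickle; w=pickle.load(open('w1.pkl','rb'))
im=w['image']; print(onz(cam('scene'),158,238,0).round(3),onz(w,290,330,.15).round(3))
cv2.imwrite('pics/w1c.png',cv2.resize(im[60:200,180:350],(765,630),interpolation=2)[:600])
```

```text
[ 0.556 -0.505  0.   ] [ 0.544 -0.377  0.15 ]
```

View pics/w1c.png

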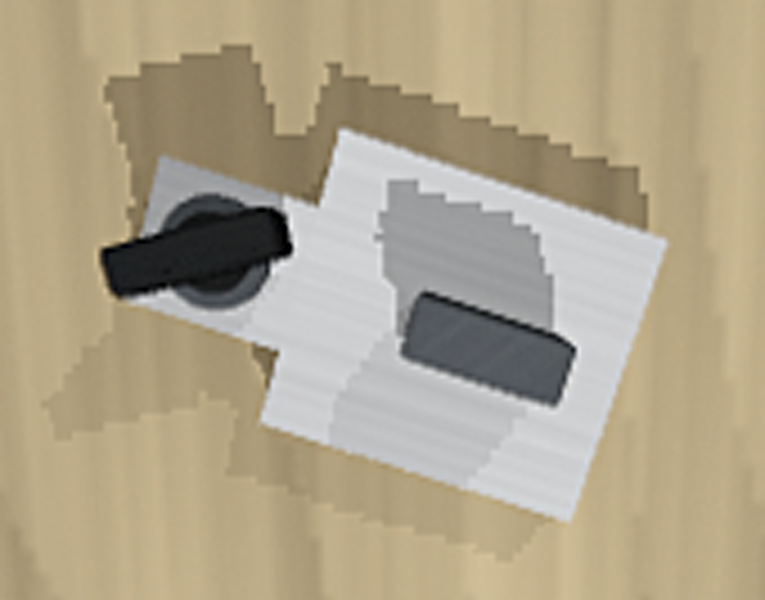

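The crop shows the silver body, with its fence at about (489,350) and its knob bar at about (196,252) in crop pixels. Next I'll measure it.

Run:
```python
from h import *
import pickle; w=pickle.load(open('w1.pkl','rb'))
def P(pts,z): return np.array([onz(w,180+x/4.5-.4,60+y/4.5-.4,z)[:2] for x,y in pts])
f=P([(422,292),(577,347),(557,406),(402,355)],.066); b=P([(340,128),(667,241),(572,521),(262,424)],.026)
k=P([(101,247),(273,207),(290,250),(122,297)],.064)
for n,q in (('f',f),('b',b),('k',k)):
    e=np.roll(q,-1,0)-q; print(n,q.mean(0).round(4),'len',np.linalg.norm(e,axis=1).round(4),'ang',np.degrees(np.arctan2(e[:,1],e[:,0])).round(1))
```

```text
f [ 0.5438 -0.2247] len [0.0346 0.0129 0.0348 0.0136] ang [ -18.9 -107.8  162.1   71.4]
b [ 0.538  -0.2233] len [0.0799 0.0693 0.0796 0.0701] ang [ -18.  -107.3  162.6   73. ]
k [ 0.4823 -0.2045] len [0.0371 0.0091 0.037  0.0107] ang [  12.3  -69.2 -165.2  110.1]
```

```bash
python3 -m crank '1 0.001 0.008 -0.012 10.3;1 0.001 0.008 -0.012 10.3;1 0.001 0.008 -0.012 10.3;1 0.001 0.008 -0.012 10.3;1 0.001 0.008 -0.012 10.3;1 0.001 0.008 -0.012 10.3;1 0.0025 0.009 -0.012 10.5;1 0 0 0 0;1 0 0 0 0' 40
python3 - <<'E'
from h import *
o=get_obs(); R=o['orientation']; print(o['ee_pos'],np.degrees(np.arctan2(R[1,2],R[0,2])),o['qpos'])
w=cam('wrist'); cv2.imwrite('pics/w2.png',w['image'])
E
```

```text
t: 2.52
ee_pos: [0.5441, -0.2245, 0.1479]
orientation: [[0.952, 0.001, 0.305], [-0.305, -0.001, 0.952], [0.001, -1.0, -0.0]]
ft_force: [0.3, -0.0, 0.5]
width: 0.997
[ 0.54409919 -0.22454187  0.14791438] 72.23089427794199 [-5.63623813e-01  1.79972798e-01  1.86339362e+00 -1.08851428e-04
  1.09731890e+00 -1.82424129e+00]
```

View pics/w2.png

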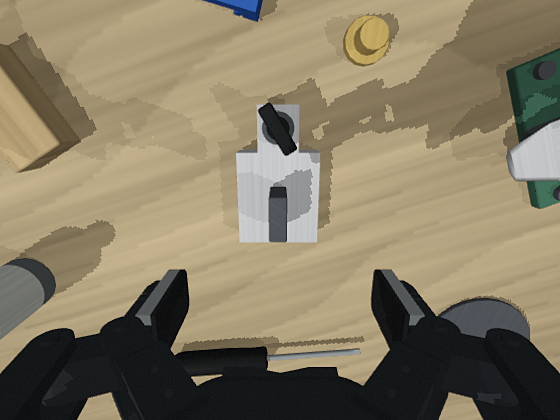

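```bash
python3 -m crank '1 0 0 -0.03 0;1 0 0 -0.03 0;1 0 0 -0.03 0;1 0 0 -0.023 0;1 0 0 0 0;-1 0 0 0 0;-1 0 0 0 0;-1 0 0 0 0;-1 0 0 0 0;-1 0 0 0 0' 40
python3 -m crank '-1 0 0 0 0;-1 0 0 0 0;-1 0 0 0 0'
python3 - <<'E'
from h import *
o=get_obs(); R=o['orientation']; print(o['ee_pos'],np.degrees(np.arctan2(R[1,2],R[0,2])),o['wrist_torque'])
w=cam('side'); cv2.imwrite('pics/s3.png',cv2.resize(w['image'][100:330,150:400],(750,600*690//690)[:2] if 0 else (650,598)))
E
```

```text
t: 3.82
ee_pos: [0.5439, -0.2255, 0.035]
orientation: [[0.953, 0.001, 0.304], [-0.304, -0.001, 0.953], [0.001, -1.0, -0.001]]
ft_force: [-1.3, -0.8, 2.3]
width: 0.158
t: 4.2
ee_pos: [0.5439, -0.2255, 0.035]
orientation: [[0.953, 0.001, 0.304], [-0.304, -0.001, 0.953], [0.001, -1.0, -0.001]]
ft_force: [-1.2, -1.5, 5.6]
width: 0.155
[ 0.54386599 -0.22552515  0.03499183] 72.29594555795667 [-0.19853222  0.19919588 -0.04572973]
```

View pics/s3.png

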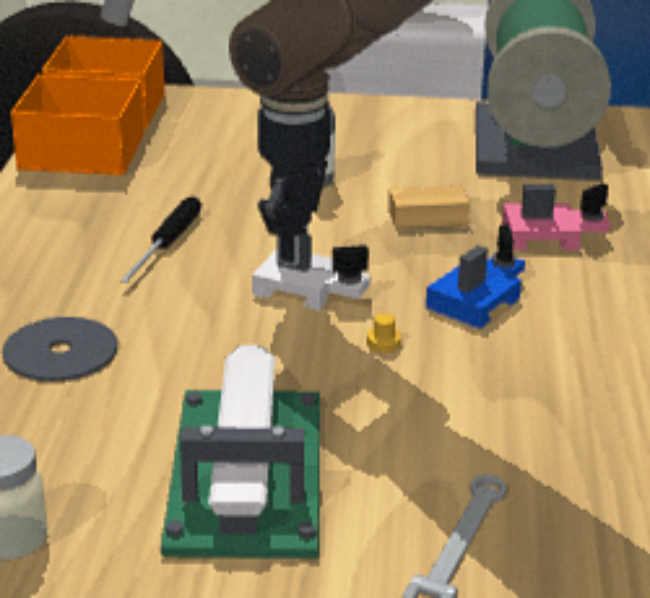

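```bash
python3 -m crank '-1 0 0 0.02 0;-1 0 0 0.03 0;-1 0 0 0.03 0;-1 0 0 0.03 0;-1 0 0 0 0;-1 0 0 0 0' 60
python3 - <<'E'
from h import *
o=get_obs(); print(o['ee_pos'],o['ft_force'],o['wrist_torque'],o['width'])
im=cv2.imread('pics/wrist0.png'); cv2.imwrite('pics/w0c.png',cv2.resize(im[0:240,60:260],(500,600),interpolation=2))
w=cam('wrist'); cv2.imwrite('pics/w4.png',w['image'])
s=cam('scene'); cv2.imwrite('pics/s4.png',cv2.resize(s['image'][150:270,210:430],(800,436),interpolation=2))
E
```

```text
t: 5.0
ee_pos: [0.542, -0.2237, 0.142]
orientation: [[0.953, -0.004, 0.304], [-0.304, 0.003, 0.953], [-0.004, -1.0, 0.001]]
ft_force: [-0.1, 0.4, -8.0]
width: 0.152
[ 0.5420206  -0.22372635  0.14195135] [-0.07611781  0.43586264 -8.00455105] [ 0.02748895 -0.07425062 -0.01442291] 0.15195056259394735
```

View pics/w0c.png

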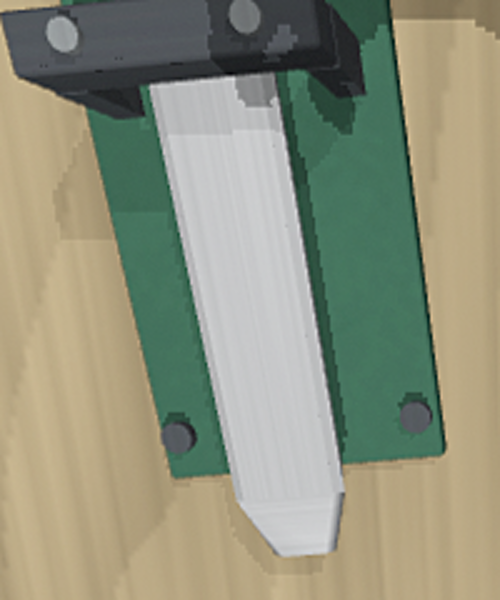

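View pics/w4.png

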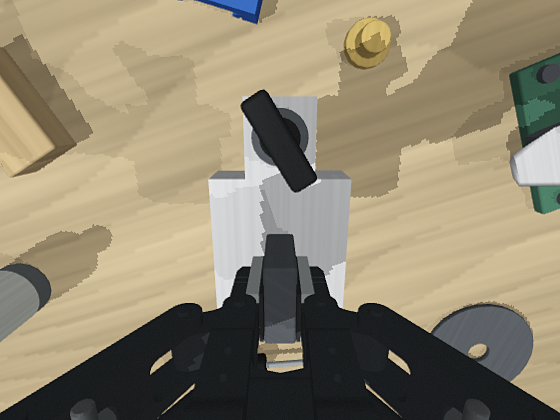

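View pics/s4.png

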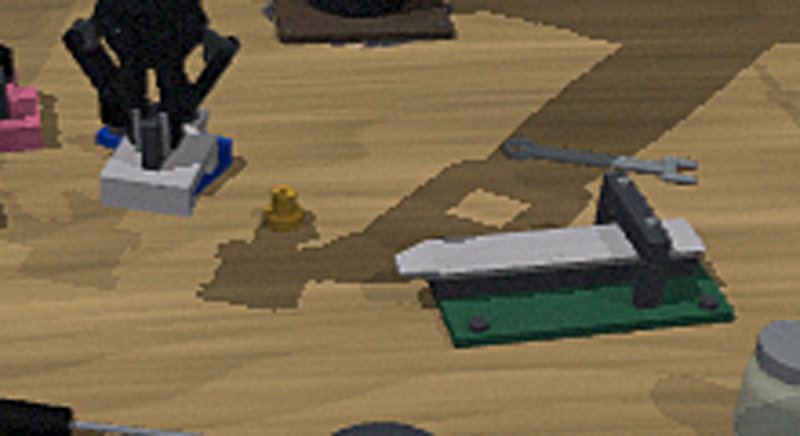

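Run:
```python
from h import *
import pickle
# recompute wrist0 camera from w1 relation: offset rigid to TCP, identical orientation
w=pickle.load(open('w1.pkl','rb'))
p=-w['R'].T@w['t']
# w0 camera pose printed at start
C0=np.array([0.67475152,0.07678866,0.37251099]); w['t']=-w['R']@C0
print(w['R'][2],'vs [-0.00111736 -0.29614958 -0.95514092]')
def P(pts,z): return np.array([onz(w,60+x/2.5-.3,y/2.5-.3,z)[:2] for x,y in pts])
pl=P([(172,477),(443,453),(388,0),(90,118)],.012); print(pl.round(4))
d=lambda a,b:np.degrees(np.arctan2(*(b-a)[::-1])).round(2)
print('front',np.linalg.norm(pl[1]-pl[0]),d(pl[0],pl[1])+90,'right',d(pl[1],pl[2]),'left',d(pl[0],pl[3]))
for z in (.0475,.05,.0525):
    r=P([(152,83),(238,497),(275,75),(340,490),(280,555),(333,550)],z)
    u=r[0]-r[1];u/=np.linalg.norm(u);n=np.array([-u[1],u[0]])
    print(z,r.round(4).tolist(),'dirs',d(r[1],r[0]),d(r[3],r[2]),'width',abs((r[2]-r[1])@n),abs((r[3]-r[0])@n))
    t=P([(280,555),(333,550)],z-.006); print('tip',t.mean(0).round(4),np.linalg.norm(t[1]-t[0]))
```

```text
[ 9.38646385e-04 -2.95896264e-01 -9.55219619e-01] vs [-0.00111736 -0.29614958 -0.95514092]
[[ 0.4977 -0.0068]
 [ 0.6254  0.0046]
 [ 0.6109  0.1869]
 [ 0.4855  0.1448]]
front 0.12819256877979826 95.09 right 94.53 left 94.61
0.0475 [[0.5289, 0.1497], [0.542, -0.0073], [0.5743, 0.1523], [0.5858, -0.0043], [0.5573, -0.0335], [0.5806, -0.0312]] dirs 94.78 94.17 width 0.045515649989937706 0.0438485106761043
tip [ 0.567  -0.0343] 0.023858849885969795
0.05 [[0.53, 0.1491], [0.543, -0.0067], [0.5751, 0.1517], [0.5864, -0.0037], [0.5582, -0.0326], [0.5813, -0.0303]] dirs 94.78 94.17 width 0.045165541444454886 0.043511225845550526
tip [ 0.5678 -0.0335] 0.023678653075238826
0.0525 [[0.5311, 0.1485], [0.5441, -0.006], [0.5759, 0.1511], [0.5871, -0.003], [0.5591, -0.0318], [0.582, -0.0295]] dirs 94.78 94.17 width 0.04481543289897206 0.043173941014996726
tip [ 0.5686 -0.0327] 0.023498456264507746
```

```bash
python3 -m crank '-1 0.01 0.022 0.01 7.4;-1 0.01 0.022 0.01 7.4;-1 0.012 0.022 0.01 7.4;-1 0.006 0.02 0 0;-1 0 0 0 0;-1 0 0 0 0' 60
python3 - <<'E'
from h import *
import pickle
o=get_obs(); R=o['orientation']; print(o['ee_pos'],o['ft_force'],np.degrees(np.arctan2(R[1,2],R[0,2])))
w=cam('wrist'); cv2.imwrite('pics/w5.png',w['image']); s=cam('scene');d=cam('side')
pickle.dump((w,s,d),open('v5.pkl','wb'))
cv2.imwrite('pics/s5.png',np.hstack([cv2.resize(s['image'][170:260,300:425],(410,295),interpolation=2),cv2.resize(d['image'][215:325,180:290],(390,295),interpolation=2)]))
E
```

```text
t: 5.85
ee_pos: [0.5807, -0.1389, 0.1729]
orientation: [[0.997, -0.002, -0.078], [0.078, 0.0, 0.997], [-0.002, -1.0, 0.001]]
ft_force: [-0.3, 0.2, -6.7]
width: 0.154
[ 0.58066786 -0.13891726  0.1729333 ] [-0.27174022  0.18120008 -6.6938686 ] 94.44906818655434
```

View pics/w5.png

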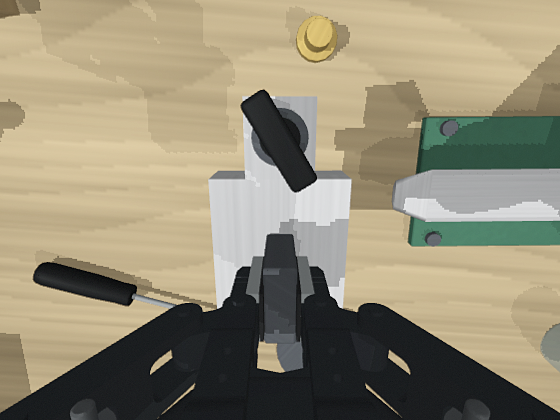

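View pics/s5.png

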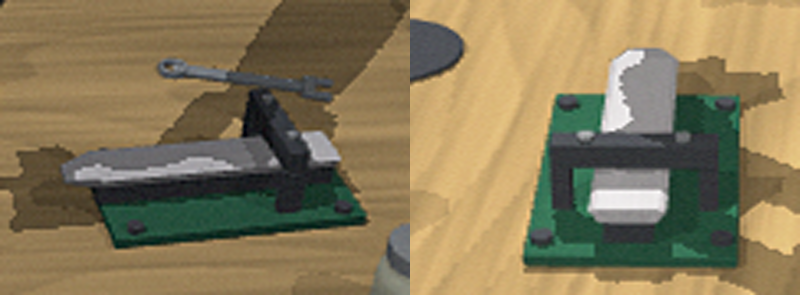

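Run:
```python
import cv2
im=cv2.imread('pics/w5.png'); cv2.imwrite('pics/w5c.png',cv2.resize(im[105:255,380:560],(720,600),interpolation=2))
```

```text
(no output)
```

View pics/w5c.png

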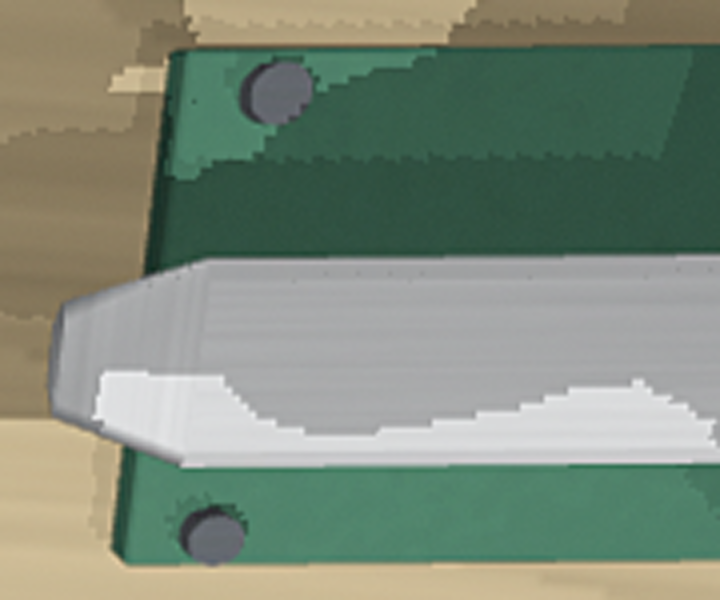

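Run:
```python
from h import *
import pickle
w,s,d=pickle.load(open('v5.pkl','rb'))
U=lambda x,y:(380+x/4-.4,105+y/4-.4)
def P(pts,z): return np.array([onz(w,*U(x,y),z)[:2] for x,y in pts])
print('cam',-w['R'].T@w['t'])
a=np.radians(94.5);u=np.array([np.cos(a),np.sin(a)]);n=np.array([-u[1],u[0]]) # n=guide y
pl=P([(178,50),(720,46),(125,565),(720,560)],.012); print('plate n',(pl@n).round(4),'u',(pl@u).round(4),'mid n',((pl@n)[[0,2]].mean()).round(4))
for z in (.0465,.049,.0515):
    r=P([(210,257),(720,256),(185,467),(720,463)],z)
    print(z,'rail n',(r@n).round(4),'w',((r[0]-r[2])@n).round(4),((r[1]-r[3])@n).round(4),'mid',(r@n).mean().round(4),'u nose end',(r@u).round(4)[[0,2]])
    t=P([(65,303),(52,408)],z-.006);print(' tip n',(t@n).round(4),'u',(t@u).round(4))
print('TCP n,u',get_obs()['ee_pos'][:2]@n,get_obs()['ee_pos'][:2]@u)
for g in ('dir',):
  e=pl[1]-pl[0];f=pl[3]-pl[2];print(np.degrees(np.arctan2(e[1],e[0])),np.degrees(np.arctan2(f[1],f[0])))
# fence and body of the held carrier: body z= .173-.035+.026 top
z=.173-.035+.026
q=np.array([onz(w,x,y,z)[:2] for x,y in [(209,181),(350,181),(346,305),(213,305)]]);print('carrier edges n',(q@n).round(4),'u',(q@u).round(4))
k=np.array([onz(w,x,y,z+.038)[:2] for x,y in [(244,99),(265,90),(317,182),(296,192)]]);print('knob n',(k.mean(0)@n).round(4),'u',(k.mean(0)@u).round(4))
```

```text
cam [ 0.50551785 -0.14389108  0.31553638]
plate n [-0.4936 -0.4927 -0.6221 -0.6209] u [-0.0495  0.0755 -0.046   0.1091] mid n -0.5578
0.0465 rail n [-0.5359 -0.5358 -0.5835 -0.5826] w 0.0476 0.0468 mid -0.5595 u nose end [-0.0521 -0.0509]
 tip n [-0.5471 -0.5713] u [-0.0799 -0.0802]
0.049 rail n [-0.5355 -0.5354 -0.5827 -0.5818] w 0.0471 0.0464 mid -0.5589 u nose end [-0.0533 -0.0522]
 tip n [-0.5466 -0.5706] u [-0.0808 -0.0811]
0.0515 rail n [-0.5351 -0.535  -0.5818 -0.581 ] w 0.0467 0.046 mid -0.5582 u nose end [-0.0545 -0.0534]
 tip n [-0.5461 -0.5699] u [-0.0817 -0.0821]
TCP n,u -0.568292464778962 -0.18470706446383456
94.87628664082312 94.97827107594391
carrier edges n [-0.5229 -0.523  -0.5928 -0.5927] u [-0.2176 -0.1486 -0.1463 -0.22  ]
knob n -0.5016 u -0.1824
```

```bash
python3 -m crank '-1 -0.003 0.03 0 0.3;-1 -0.003 0.03 0 0;-1 -0.003 0.03 0 0;-1 -0.003 0.03 -0.02 0;-1 -0.003 0.03 -0.02 0;-1 -0.002 0.03 -0.02 0;-1 0 0 -0.01 0;-1 0 0 0 0;-1 0 0 0 0' 60
python3 - <<'E'
from h import *
import pickle
o=get_obs(); R=o['orientation']; print(o['ee_pos'],o['ft_force'],o['wrist_torque'],np.degrees(np.arctan2(R[1,2],R[0,2])))
w=cam('wrist'); cv2.imwrite('pics/w6.png',w['image']); s=cam('scene');d=cam('side')
pickle.dump((w,s,d),open('v6.pkl','wb'))
cv2.imwrite('pics/s6.png',np.hstack([cv2.resize(s['image'][150:260,300:425],(410,360),interpolation=2),cv2.resize(d['image'][205:325,180:290],(390,360),interpolation=2)]))
E
```

```text
t: 7.12
ee_pos: [0.5655, 0.04, 0.1053]
orientation: [[0.997, 0.002, -0.082], [0.082, -0.001, 0.997], [0.002, -1.0, -0.001]]
ft_force: [0.8, 0.3, -6.8]
width: 0.154
[0.56545379 0.03996439 0.10533693] [ 0.76720889  0.29216487 -6.82993438] [-0.02451593 -0.04167059 -0.03499772] 94.72443597206629
```

View pics/w6.png

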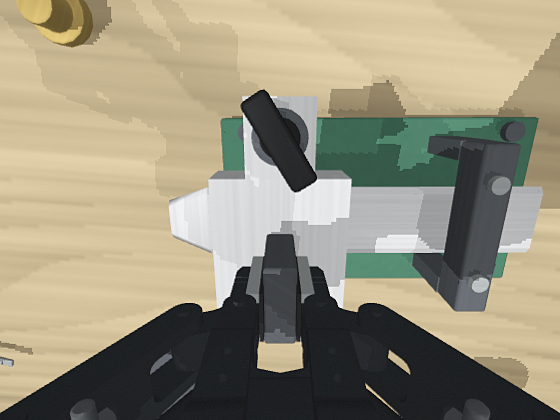

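View pics/s6.png

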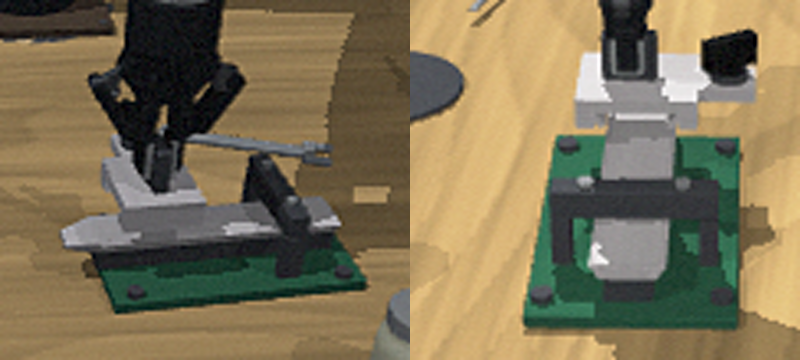

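Run:
```python
import cv2
im=cv2.imread('pics/w6.png'); cv2.imwrite('pics/w6c.png',cv2.resize(im[110:320,330:560],(657,600),interpolation=2))
```

```text
(no output)
```

View pics/w6c.png

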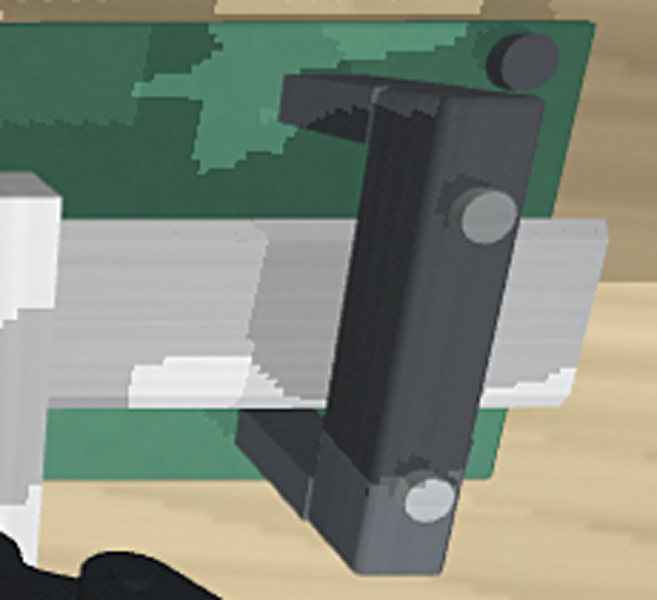

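Run:
```python
from h import *
import pickle
w,s,d=pickle.load(open('v6.pkl','rb'))
def P(pts,z): return np.array([onz(w,330+x/2.857-.3,110+y/2.857-.3,z)[:2] for x,y in pts])
a=np.radians(94.7);u=np.array([np.cos(a),np.sin(a)]);n=np.array([-u[1],u[0]])
print('TCP n,u',get_obs()['ee_pos'][:2]@n,get_obs()['ee_pos'][:2]@u)
pl=P([(0,22),(595,24),(45,480),(490,478)],.012);print('plate n',(pl@n).round(4), (pl@n)[[1,3]].mean())
for z in(.0465,.049,.0515):
    r=P([(70,218),(350,218),(60,409),(320,409)],z);print(z,(r@n).round(4),((r[0]-r[2])@n).round(4),(r@n).mean().round(4))
    f=P([(357,218),(328,405)],z);print('stop bottom u',(f@u).round(4))
print('stop top u',(P([(440,95),(372,485)],.075)@u).round(4),(P([(440,95),(372,485)],.075)@n).round(4))
z=.1053-.035+.026
q=np.array([onz(w,x,y,z)[:2] for x,y in [(209,181),(350,181)]]);print('carrier n',(q@n).round(4),'u',(q@u).round(4))
```

```text
TCP n,u -0.5667270567614678 -0.006259852580923593
plate n [-0.4928 -0.4931 -0.6215 -0.6207] -0.5569023214909926
0.0465 [-0.5353 -0.5353 -0.5829 -0.5829] 0.0476 -0.5591
stop bottom u [0.1086 0.1093]
0.049 [-0.5348 -0.5347 -0.5818 -0.5817] 0.047 -0.5582
stop bottom u [0.1072 0.1079]
0.0515 [-0.5342 -0.5342 -0.5806 -0.5806] 0.0464 -0.5574
stop bottom u [0.1058 0.1065]
stop top u [0.1041 0.1055] [-0.5053 -0.5877]
carrier n [-0.5219 -0.5218] u [-0.0401  0.0288]
```

```bash
python3 -m crank '-1 -0.0027 0 -0.005 0;-1 0 0 -0.005 0;-1 0 0 -0.003 0;-1 0 0 0 0;-1 0 0 0 0'; for i in 1; do :; done; python3 -m crank '-1 0 0 -0.001 0;-1 0 0 -0.001 0;-1 0 0 0 0'
```

```text
t: 7.9
ee_pos: [0.5619, 0.0411, 0.0914]
orientation: [[0.996, 0.0, -0.084], [0.084, -0.0, 0.996], [0.0, -1.0, -0.0]]
ft_force: [0.4, -0.4, -6.5]
width: 0.15
t: 8.28
ee_pos: [0.5617, 0.0411, 0.0892]
orientation: [[0.996, -0.0, -0.084], [0.084, 0.0, 0.996], [-0.0, -1.0, 0.0]]
ft_force: [-0.4, -0.3, -6.9]
width: 0.153
```

```bash
python3 -m crank '-1 0 0 -0.0007 0;-1 0 0 0 0'; python3 -m crank '-1 0 0 -0.0007 0;-1 0 0 0 0'
```

```text
t: 8.52
ee_pos: [0.5617, 0.041, 0.0885]
orientation: [[0.996, -0.0, -0.084], [0.084, 0.0, 0.996], [-0.0, -1.0, 0.0]]
ft_force: [-0.1, 0.1, -6.5]
width: 0.157
t: 8.78
ee_pos: [0.5617, 0.041, 0.0878]
orientation: [[0.996, -0.0, -0.084], [0.084, 0.0, 0.996], [-0.0, -1.0, 0.0]]
ft_force: [0.2, -0.2, -6.3]
width: 0.147
```

```bash
python3 -m crank '-1 0 0 -0.0005 0;-1 0 0 0 0'|grep -E 'ee|ft'; python3 -m crank '-1 0 0 -0.0005 0;-1 0 0 0 0'|grep -E 'ee|ft'
```

```text
ee_pos: [0.5617, 0.0411, 0.0874]
ft_force: [0.2, -0.8, -6.4]
ee_pos: [0.5618, 0.041, 0.0869]
ft_force: [-0.7, 0.5, -7.2]
```

```bash
python3 -m crank '-1 0 0 -0.0005 0;-1 0 0 0 0'|grep -E 'ee|ft'
```

```text
ee_pos: [0.5618, 0.041, 0.0864]
ft_force: [0.0, 0.4, -6.0]
```

```bash
python3 -m crank '-1 0 0 -0.0005 0;-1 0 0 0 0'|grep -E 'ee|ft'
```

```text
ee_pos: [0.5617, 0.041, 0.0858]
ft_force: [0.5, 0.0, -6.1]
```

```bash
python3 -m crank '-1 0 0 -0.0005 0;-1 0 0 0 0'|grep -E 'ee|ft'
```

```text
ee_pos: [0.5618, 0.041, 0.0854]
ft_force: [0.6, 0.4, -6.0]
```

```bash
python3 -m crank '-1 0 0 -0.0005 0;-1 0 0 0 0'|grep -E 'ee|ft'
```

```text
ee_pos: [0.5617, 0.041, 0.0849]
ft_force: [0.1, -0.0, -7.4]
```

```bash
python3 -m crank '-1 0 0 -0.0005 0;-1 0 0 0 0'|grep -E 'ee|ft'
```

```text
ee_pos: [0.5617, 0.0411, 0.0844]
ft_force: [0.9, 0.4, -7.3]
```

```bash
python3 -m crank '-1 0 0 -0.0005 0;-1 0 0 0 0'|grep -E 'ee|ft'
```

```text
ee_pos: [0.5617, 0.041, 0.0839]
ft_force: [0.5, -0.2, -5.9]
```

```bash
python3 -m crank '-1 0 0 -0.0004 0;-1 0 0 0 0'|grep -E 'ee|ft'
```

```text
ee_pos: [0.5618, 0.041, 0.0835]
ft_force: [-0.5, -0.8, -6.4]
```

```bash
python3 -m crank '-1 0 0 -0.0004 0;-1 0 0 0 0'|grep -E 'ee|ft'
```

```text
ee_pos: [0.5618, 0.041, 0.0831]
ft_force: [0.6, -0.3, -7.2]
```

```bash
python3 -m crank '-1 0 0 -0.0004 0;-1 0 0 0 0'|grep -E 'ee|ft'
```

```text
ee_pos: [0.5617, 0.041, 0.0827]
ft_force: [-0.1, 0.4, -6.9]
```

```bash
python3 -m crank '-1 0 0 -0.0004 0;-1 0 0 0 0'|grep -E 'ee|ft'
```

```text
ee_pos: [0.5618, 0.041, 0.0823]
ft_force: [0.7, 0.1, -6.6]
```

```bash
python3 -m crank '-1 0 0 -0.0004 0;-1 0 0 0 0'|grep -E 'ee|ft'
python3 - <<'E'
from h import *
s=cam('scene');d=cam('side')
cv2.imwrite('pics/s7.png',np.hstack([cv2.resize(s['image'][160:250,310:410],(400,360),interpolation=2),cv2.resize(d['image'][205:295,190:290],(400,360),interpolation=2)]))
E
```

```text
ee_pos: [0.5618, 0.041, 0.0819]
ft_force: [-0.1, 0.7, -7.6]
```

View pics/s7.png

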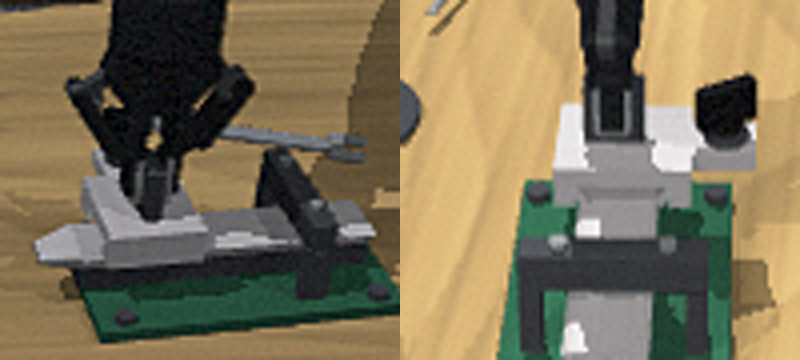

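```bash
python3 -m crank '-1 0 0 -0.0004 0;-1 0 0 0 0'|grep -E 'ee|ft'
```

```text
ee_pos: [0.5618, 0.0411, 0.0815]
ft_force: [0.9, 0.8, -6.3]
```

```bash
python3 -m crank '-1 0 0 -0.0004 0;-1 0 0 0 0'|grep -E 'ee|ft'
```

```text
ee_pos: [0.5621, 0.041, 0.0814]
ft_force: [0.3, -0.1, -5.5]
```

```bash
python3 -m crank '-1 0 0 -0.0004 0;-1 0 0 0 0'|grep -E 'ee|ft'
```

```text
ee_pos: [0.5623, 0.041, 0.0812]
ft_force: [0.7, 0.6, -4.3]
```

```bash
python3 -m crank '-1 0 0 0.005 0;-1 0 0 0.01 0;-1 0.0025 -0.03 0 0;-1 0.0025 -0.03 0 0;-1 0.0025 -0.03 0 0;-1 0.0026 -0.03 0 0;-1 0 0 0 0;-1 0 0 0 0'
python3 - <<'E'
from h import *
o=get_obs();R=o['orientation'];p=o['ee_pos'];a=np.radians(94.7);u=np.array([np.cos(a),np.sin(a)]);n=np.array([-u[1],u[0]])
print(p,'n',p[:2]@n,'u',p[:2]@u,np.degrees(np.arctan2(R[1,2],R[0,2])),R[2,2],R[2,0])
E
```

```text
t: 13.88
ee_pos: [0.5717, -0.0787, 0.0959]
orientation: [[0.997, -0.0, -0.083], [0.083, 0.001, 0.997], [-0.0, -1.0, 0.001]]
ft_force: [-0.4, -0.2, -7.4]
width: 0.151
[ 0.57170468 -0.07871859  0.09592336] n -0.5633321743779953 u -0.125298516093268 94.77441631116935 0.000581829689900943 -0.00024065879893793882
```

```bash
python3 -m crank '-1 0 0 -0.01 0;-1 0 0 -0.01 0;-1 0 0 -0.0074 0;-1 0 0 0 0;-1 0 0 0 0'
python3 - <<'E'
from h import *
s=cam('scene');d=cam('side');w=cam('wrist')
cv2.imwrite('pics/w8.png',w['image'])
cv2.imwrite('pics/s8.png',np.hstack([cv2.resize(s['image'][170:260,300:400],(400,360),interpolation=2),cv2.resize(d['image'][205:295,200:300],(400,360),interpolation=2)]))
E
```

```text
t: 14.5
ee_pos: [0.5721, -0.079, 0.0684]
orientation: [[0.996, 0.0, -0.084], [0.084, -0.0, 0.996], [0.0, -1.0, -0.0]]
ft_force: [-0.0, 0.1, -7.0]
width: 0.156
```

View pics/s8.png

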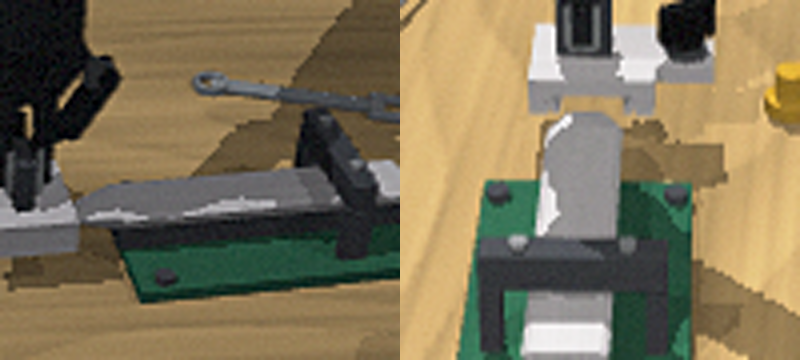

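View pics/w8.png

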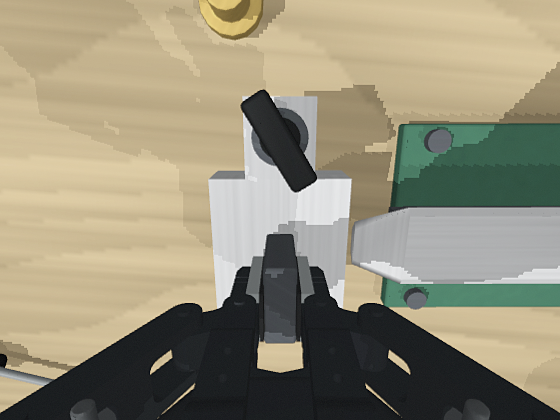

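```bash
python3 -m crank '-1 -0.0003 0.004 0 0;-1 -0.0003 0.004 0 0;-1 -0.0004 0.004 0 0;-1 0 0 0 0'
```

```text
t: 15.15
ee_pos: [0.5708, -0.0665, 0.0683]
orientation: [[0.996, -0.0, -0.084], [0.084, 0.0, 0.996], [-0.0, -1.0, 0.0]]
ft_force: [-0.1, -0.4, -6.6]
width: 0.153
```

```bash
python3 -m crank '-1 -0.0003 0.003 0 0;-1 0 0 0 0' |grep -E 'ee|ft'
```

```text
ee_pos: [0.5705, -0.0638, 0.0683]
ft_force: [0.3, 0.7, -6.7]
```

```bash
python3 -m crank '-1 -0.0002 0.003 0 0;-1 0 0 0 0' |grep -E 'ee|ft'
```

```text
ee_pos: [0.5703, -0.0608, 0.0683]
ft_force: [-0.2, 1.5, -7.2]
```

```bash
python3 -m crank '-1 -0.0003 0.003 0 0;-1 0 0 0 0' |grep -E 'ee|ft'
```

```text
ee_pos: [0.57, -0.0578, 0.0683]
ft_force: [-0.2, -0.0, -6.4]
```

```bash
python3 -m crank '-1 -0.0002 0.003 0 0;-1 0 0 0 0' |grep -E 'ee|ft'
```

```text
ee_pos: [0.5698, -0.0547, 0.0683]
ft_force: [0.4, 0.8, -7.2]
```

```bash
python3 -m crank '-1 -0.0003 0.003 0 0;-1 0 0 0 0' |grep -E 'ee|ft'
```

```text
ee_pos: [0.5695, -0.0517, 0.0683]
ft_force: [0.3, 0.0, -6.2]
```

```bash
python3 -m crank '-1 -0.0002 0.002 0 0;-1 0 0 0 0' |grep -E 'ee|ft'
```

```text
ee_pos: [0.5693, -0.0498, 0.0683]
ft_force: [-0.1, -0.2, -6.7]
```

```bash
python3 -m crank '-1 -0.0002 0.002 0 0;-1 0 0 0 0' |grep -E 'ee|ft'
```

```text
ee_pos: [0.5692, -0.0478, 0.0683]
ft_force: [-0.5, 1.2, -6.4]
```

```bash
python3 -m crank '-1 -0.0001 0.002 0 0;-1 0 0 0 0' |grep -E 'ee|ft'
```

```text
ee_pos: [0.5693, -0.0459, 0.0684]
ft_force: [1.0, -1.0, -7.7]
```

```bash
python3 -m crank '-1 -0.0002 0.002 0 0;-1 0 0 0 0' |grep -E 'ee|ft'
```

```text
ee_pos: [0.5694, -0.0443, 0.0686]
ft_force: [2.5, -1.1, -8.1]
```

```bash
python3 -m crank '-1 -0.0001 0.002 0 0;-1 0 0 0 0' |grep -E 'ee|ft'
```

```text
ee_pos: [0.5697, -0.0426, 0.0689]
ft_force: [2.7, -4.3, -7.8]
```

```bash
python3 -m crank '-1 -0.0001 0.002 0 0;-1 0 0 0 0' |grep -E 'ee|ft'
```

```text
ee_pos: [0.5697, -0.0401, 0.069]
ft_force: [3.9, -3.6, -6.4]
```

```bash
python3 -m crank '-1 0.001 0 0 0;-1 0 0 0 0' |grep -E 'ee|ft'; python3 -c "
from h import *
o=get_obs();print(o['wrist_torque'],o['orientation'][:,2])"
```

```text
ee_pos: [0.5699, -0.0399, 0.0688]
ft_force: [1.5, -2.4, -2.6]
[-0.42209967 -0.42217053 -0.08401208] [-8.38278912e-02  9.96480245e-01  7.63897448e-05]
```

```bash
python3 -m crank '-1 -0.0001 0.002 0 0;-1 0 0 0 0' |grep -E 'ee|ft'
```

```text
ee_pos: [0.5698, -0.038, 0.0688]
ft_force: [1.7, -3.6, -1.1]
```

```bash
python3 -m crank '-1 0.0004 0 0.0006 0;-1 0 0 0 0;-1 0 0 0 0' |grep -E 'ee|ft'
```

```text
ee_pos: [0.5698, -0.0378, 0.0688]
ft_force: [2.0, -2.7, -2.6]
```

```bash
python3 -m crank '-1 -0.0001 0.001 0.0003 0;-1 0 0 0 0' |grep -E 'ee|ft'
```

```text
ee_pos: [0.5696, -0.0367, 0.0688]
ft_force: [2.5, -3.0, -4.3]
```

```bash
python3 -m crank '-1 0.0006 0 0.0004 0;-1 0 0 0 0;-1 0 0 0 0' |grep -E 'ee|ft'
```

```text
ee_pos: [0.5697, -0.0364, 0.0689]
ft_force: [0.7, 0.7, -6.4]
```

```bash
python3 -m crank '-1 -0.0001 0.002 0 0;-1 0 0 0 0' |grep -E 'ee|ft'; python3 -c "
from h import *
o=get_obs();print(o['wrist_torque'],o['orientation'][:,2])"
```

```text
ee_pos: [0.5698, -0.0344, 0.0691]
ft_force: [0.1, -0.0, -6.8]
[ 0.00363975 -0.09940338  0.0069019 ] [-8.39302253e-02  9.96471208e-01  9.20867986e-04]
```

```bash
python3 -m crank '-1 -0.0002 0.003 0 0;-1 0 0 0 0' |grep -E 'ee|ft'
```

```text
ee_pos: [0.5699, -0.0316, 0.0695]
ft_force: [-0.2, -0.3, -6.5]
```

```bash
python3 -m crank '-1 -0.0003 0.003 0 0;-1 0 0 0 0' |grep -E 'ee|ft'
```

```text
ee_pos: [0.5698, -0.0287, 0.0696]
ft_force: [0.0, -0.8, -6.6]
```

```bash
python3 -m crank '-1 -0.0002 0.003 0 0;-1 0 0 0 0' |grep -E 'ee|ft'
```

```text
ee_pos: [0.5696, -0.0258, 0.0696]
ft_force: [-0.7, 0.1, -6.1]
```

```bash
python3 -m crank '-1 -0.0003 0.004 0 0;-1 0 0 0 0' |grep -E 'ee|ft'
```

```text
ee_pos: [0.5693, -0.0217, 0.0696]
ft_force: [0.3, 0.5, -6.8]
```

```bash
python3 -m crank '-1 -0.0004 0.005 0 0;-1 -0.0004 0.005 0 0;-1 0 0 0 0' |grep -E 'ee|ft'
```

```text
ee_pos: [0.5684, -0.0115, 0.0695]
ft_force: [0.2, -0.6, -6.7]
```

```bash
python3 -m crank '-1 -0.0004 0.005 0 0;-1 -0.0004 0.005 0 0;-1 0 0 0 0' |grep -E 'ee|ft'
```

```text
ee_pos: [0.5677, -0.0015, 0.0696]
ft_force: [-0.2, -1.3, -6.6]
```

```bash
python3 -m crank '-1 -0.0004 0.005 0 0;-1 -0.0004 0.005 0 0;-1 0 0 0 0' |grep -E 'ee|ft'
```

```text
ee_pos: [0.5669, 0.0085, 0.0696]
ft_force: [-0.1, 0.5, -7.0]
```

```bash
python3 -m crank '-1 -0.0004 0.005 0 0;-1 -0.0004 0.005 0 0;-1 0 0 0 0' |grep -E 'ee|ft'
```

```text
ee_pos: [0.5661, 0.0185, 0.0696]
ft_force: [-0.2, 0.1, -7.2]
```

```bash
python3 -m crank '-1 -0.0004 0.005 0 0;-1 -0.0004 0.005 0 0;-1 0 0 0 0' |grep -E 'ee|ft'
```

```text
ee_pos: [0.5653, 0.0285, 0.0696]
ft_force: [0.1, 0.1, -6.7]
```

```bash
python3 -m crank '-1 -0.0004 0.005 0 0;-1 -0.0004 0.005 0 0;-1 0 0 0 0' |grep -E 'ee|ft'
python3 - <<'E'
from h import *
s=cam('scene');d=cam('side');w=cam('wrist')
cv2.imwrite('pics/s9.png',np.hstack([cv2.resize(s['image'][150:260,310:420],(400,400),interpolation=2),cv2.resize(d['image'][205:305,190:290],(400,400),interpolation=2)]))
cv2.imwrite('pics/w9.png',w['image'])
E
```

```text
ee_pos: [0.5645, 0.0385, 0.0696]
ft_force: [0.2, -0.1, -6.0]
```

View pics/s9.png

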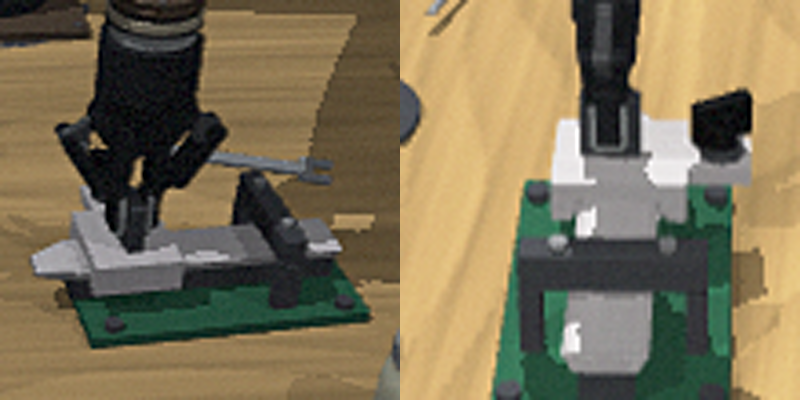

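View pics/w9.png

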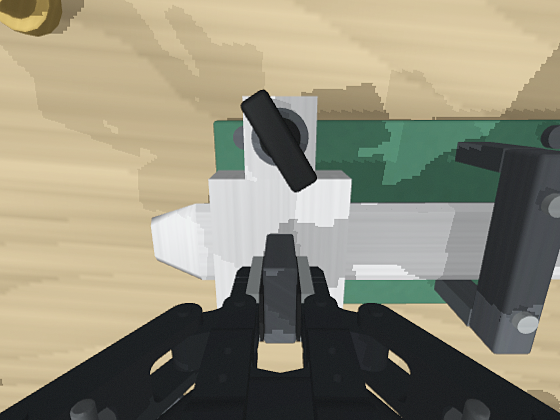

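```bash
python3 -m crank '-1 -0.0004 0.005 0 0;-1 -0.0004 0.005 0 0;-1 -0.0004 0.005 0 0;-1 0 0 0 0' |grep -E 'ee|ft'
```

```text
ee_pos: [0.5633, 0.0535, 0.0696]
ft_force: [-0.1, -0.2, -6.5]
```

```bash
python3 -m crank '-1 -0.0004 0.005 0 0;-1 -0.0004 0.005 0 0;-1 -0.0004 0.005 0 0;-1 0 0 0 0' |grep -E 'ee|ft'
```

```text
ee_pos: [0.5621, 0.0685, 0.0696]
ft_force: [-0.2, 0.8, -6.0]
```

```bash
python3 -m crank '-1 -0.0004 0.005 0 0;-1 -0.0004 0.005 0 0;-1 -0.0004 0.005 0 0;-1 0 0 0 0' |grep -E 'ee|ft'
```

```text
ee_pos: [0.5609, 0.0835, 0.0696]
ft_force: [-0.5, 0.2, -6.6]
```

```bash
python3 -m crank '-1 -0.0004 0.005 0 0;-1 -0.0004 0.005 0 0;-1 -0.0004 0.005 0 0;-1 0 0 0 0' |grep -E 'ee|ft'
```

```text
ee_pos: [0.5597, 0.0985, 0.0696]
ft_force: [0.9, -0.4, -6.0]
```

Run:
```python
from h import *
s=cam('scene');d=cam('side');w=cam('wrist')
cv2.imwrite('pics/s10.png',np.hstack([cv2.resize(s['image'][150:260,310:420],(400,400),interpolation=2),cv2.resize(d['image'][205:305,190:290],(400,400),interpolation=2)]))
cv2.imwrite('pics/w10.png',w['image'])
```

```text
(no output)
```

View pics/s10.png

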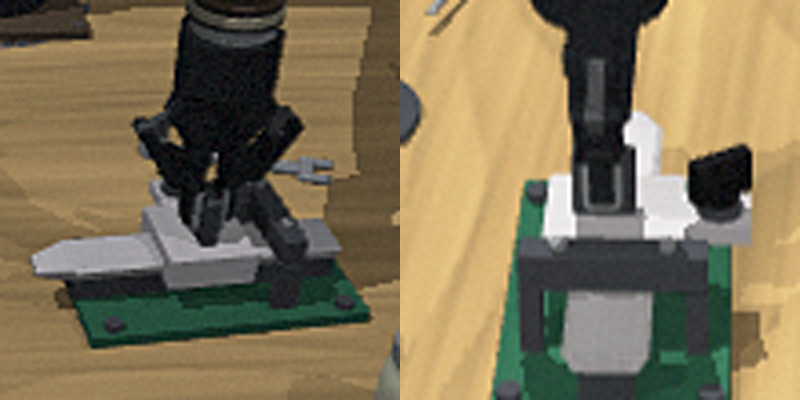

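View pics/w10.png

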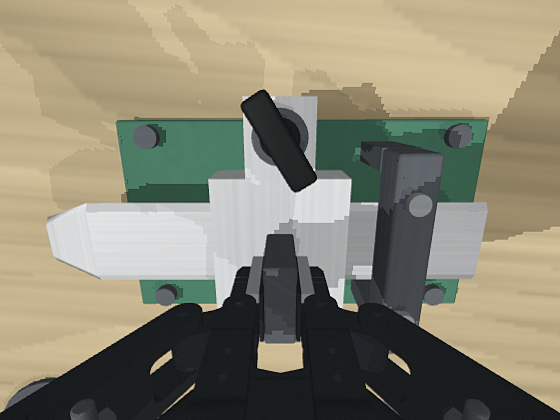

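```bash
python3 -m crank '-1 -0.0003 0.004 0 0;-1 -0.0003 0.004 0 0;-1 -0.0003 0.003 0 0;-1 0 0 0 0' |grep -E 'ee|ft'
```

```text
ee_pos: [0.5588, 0.1093, 0.0696]
ft_force: [0.4, -0.2, -7.2]
```

```bash
python3 -m crank '-1 -0.0001 0.001 0 0;-1 -0.0001 0.001 0 0;-1 0 0 0 0' |grep -E 'ee|ft'
```

```text
ee_pos: [0.5587, 0.1111, 0.0697]
ft_force: [0.2, -0.4, -7.1]
```

```bash
python3 -m crank '-1 -0.0001 0.001 0 0;-1 0 0 0 0' |grep -E 'ee|ft'
```

```text
ee_pos: [0.5586, 0.1121, 0.0696]
ft_force: [0.0, 0.3, -7.7]
```

```bash
python3 -m crank '-1 -0.0001 0.001 0 0;-1 0 0 0 0' |grep -E 'ee|ft'
```

```text
ee_pos: [0.5585, 0.1131, 0.0696]
ft_force: [0.5, 0.3, -6.2]
```

```bash
python3 -m crank '-1 -0.0001 0.001 0 0;-1 0 0 0 0' |grep -E 'ee|ft'
```

```text
ee_pos: [0.5585, 0.1138, 0.0697]
ft_force: [1.2, -1.2, -6.1]
```

```bash
python3 -m crank '-1 0 0.001 0 0;-1 0 0 0 0' |grep -E 'ee|ft'
```

```text
ee_pos: [0.5585, 0.1139, 0.0698]
ft_force: [-0.1, -4.9, -6.1]
```

```bash
python3 -m crank '-1 -0.0001 0.0008 0 0;-1 0 0 0 0' |grep -E 'ee|ft'
```

```text
ee_pos: [0.5585, 0.1139, 0.0698]
ft_force: [-1.3, -7.5, -5.1]
```

```bash
python3 -m crank '-1 -0.0001 0.0008 0 0;-1 0 0 0 0' |grep -E 'ee|ft'
```

```text
ee_pos: [0.5585, 0.114, 0.0699]
ft_force: [-1.0, -10.1, -5.5]
```

Run:
```python
from h import *
s=cam('scene');d=cam('side');w=cam('wrist')
cv2.imwrite('pics/s11.png',np.hstack([cv2.resize(s['image'][160:240,330:410],(400,400),interpolation=2),cv2.resize(w['image'][150:300,300:450],(400,400),interpolation=2)]))
```

```text
(no output)
```

View pics/s11.png

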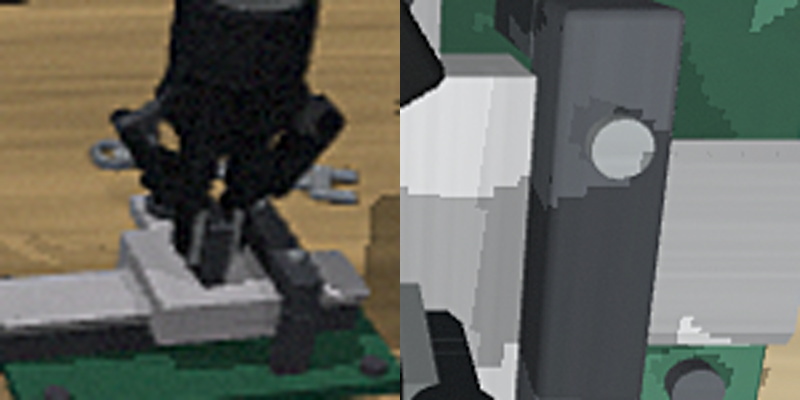

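```bash
python3 -m crank '-1 0 -0.001 -0.001 0;-1 0 0 0 0;-1 0 0 0 0'|grep -E 'ee|ft'
```

```text
ee_pos: [0.5587, 0.1139, 0.0693]
ft_force: [0.0, -6.9, -4.4]
```

```bash
python3 -m crank '-0.4 0 0 0 0;-0.4 0 0 0 0;-0.4 0 0 0 0;-0.4 0 0 0 0'
python3 - <<'E'
from h import *
s=cam('scene');d=cam('side');w=cam('wrist')
cv2.imwrite('pics/s12.png',np.hstack([cv2.resize(s['image'][160:240,330:410],(400,400),interpolation=2),cv2.resize(w['image'][150:300,300:450],(400,400),interpolation=2)]))
E
```

```text
t: 28.6
ee_pos: [0.5585, 0.1159, 0.0691]
orientation: [[0.996, 0.001, -0.084], [0.084, 0.0, 0.996], [0.001, -1.0, 0.0]]
ft_force: [0.4, -0.3, -0.4]
width: 0.301
```

View pics/s12.png

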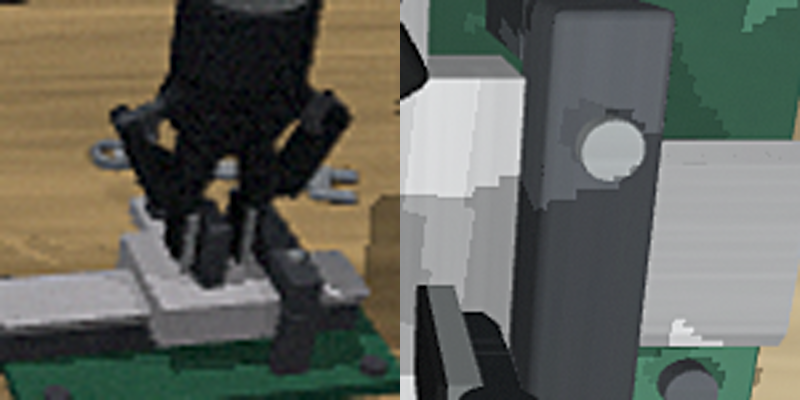

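```bash
python3 -m crank '-0.4 0 0 0.02 0;-0.4 0 0 0.03 0;-0.4 0 0 0.04 0;0 -0.02 -0.002 0.02 10;0 -0.02 -0.002 0 10;0 -0.013 0 0 10;0 0 0 0 0;0 0 0 0 0'
python3 - <<'E'
from h import *
import pickle
o=get_obs();R=o['orientation'];print(o['ee_pos'],np.degrees(np.arctan2(R[1,2],R[0,2])))
s=cam('scene');d=cam('side');w=cam('wrist');pickle.dump((w,s,d),open('v13.pkl','wb'))
cv2.imwrite('pics/w13.png',w['image'])
E
```

```text
t: 29.75
ee_pos: [0.5059, 0.1117, 0.1796]
orientation: [[0.823, 0.002, -0.569], [0.569, 0.0, 0.823], [0.002, -1.0, -0.001]]
ft_force: [-0.2, 0.1, 0.6]
width: 0.498
[0.50590042 0.11166363 0.17960171] 124.6548284148106
```

View pics/w13.png

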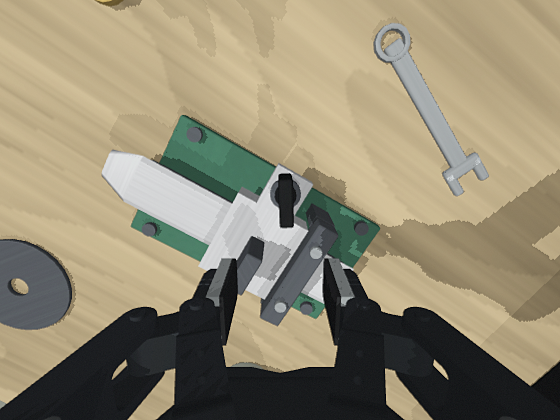

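Run:
```python
from h import *
import pickle
w,s,d=pickle.load(open('v13.pkl','rb'))
cv2.imwrite('pics/w13c.png',cv2.resize(w['image'][155:245,240:340],(666,600),interpolation=2))
q=np.array([onz(w,x,y,.099)[:2] for x,y in [(280,174),(292,174),(294,226),(281,227)]]);print(q.mean(0),q)
```

```text
[0.48989355 0.10772339] [[0.47637929 0.09231764]
 [0.4715005  0.09935445]
 [0.50273833 0.12339373]
 [0.50895607 0.11582774]]
```

View pics/w13c.png

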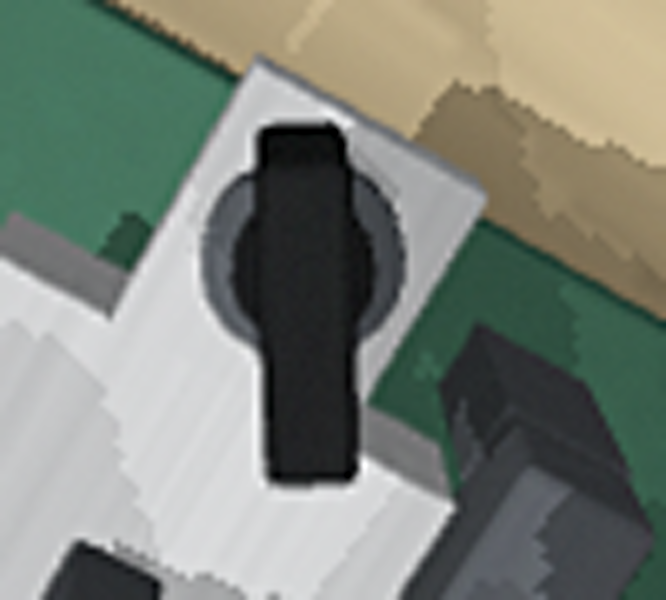

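```bash
python3 -m crank '0 -0.0067 -0.0013 -0.015 1.5;0 -0.0067 -0.0014 -0.025 0;0 0 0 -0.025 0;0 0 0 -0.025 0;0 0 0 -0.0155 0;0 0 0 0 0;0 0 0 0 0' 30
python3 - <<'E'
from h import *
o=get_obs();R=o['orientation'];print(o['ee_pos'],np.degrees(np.arctan2(R[1,2],R[0,2])))
s=cam('scene');d=cam('side');w=cam('wrist')
cv2.imwrite('pics/w14.png',np.hstack([cv2.resize(s['image'][160:240,330:410],(300,300),interpolation=2),cv2.resize(w['image'][120:420,150:410],(400,460))[:300] if 0 else cv2.resize(w['image'][100:420,140:420],(262,300))]))
E
```

```text
t: 30.78
ee_pos: [0.4924, 0.1089, 0.0738]
orientation: [[0.806, 0.001, -0.592], [0.592, 0.0, 0.806], [0.001, -1.0, -0.001]]
ft_force: [-0.2, -0.7, 0.1]
width: 0.501
[0.49240904 0.10894596 0.0737872 ] 126.30460981928789
```

View pics/w14.png

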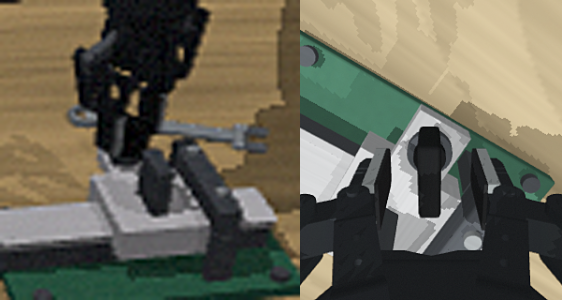

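```bash
python3 -m crank '-1 0 0 0 0;-1 0 0 0 0;-1 0 0 0 0;-1 0 0 0 0;-1 0 0 0 0' 30
python3 - <<'E'
from h import *
o=get_obs();print(o['wrist_torque'],o['ft_force'])
s=cam('scene');d=cam('side');w=cam('wrist')
cv2.imwrite('pics/w15.png',np.hstack([cv2.resize(s['image'][160:240,330:410],(300,300),interpolation=2),cv2.resize(w['image'][100:420,140:420],(262,300))]))
E
```

```text
t: 31.55
ee_pos: [0.4921, 0.1086, 0.0736]
orientation: [[0.806, 0.001, -0.592], [0.592, -0.001, 0.806], [0.0, -1.0, -0.001]]
ft_force: [-1.0, -2.7, 3.4]
width: 0.12
[-0.5252473   0.12932247 -0.07094552] [-1.01033531 -2.65957776  3.35349309]
```

View pics/w15.png

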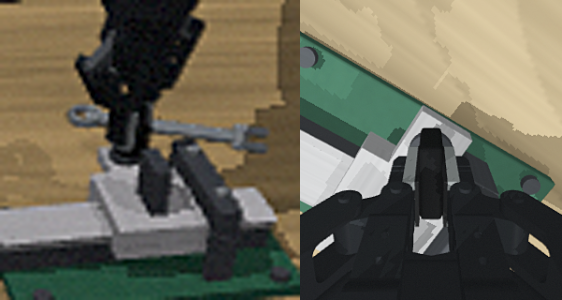

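```bash
python3 -m crank '-1 0 0 0 -8;-1 0 0 0 -8;-1 0 0 0 0'; python3 -c "
from h import *
o=get_obs();print(o['wrist_torque'])"
```

```text
t: 32.08
ee_pos: [0.4922, 0.1086, 0.0736]
orientation: [[0.938, 0.001, -0.346], [0.346, -0.001, 0.938], [0.0, -1.0, -0.001]]
ft_force: [-1.0, -3.5, 5.2]
width: 0.118
[-0.61701205  0.13982178 -0.1821856 ]
```

```bash
python3 -m crank '-1 0 0 0 -8;-1 0 0 0 -8;-1 0 0 0 0'; python3 -c "
from h import *
o=get_obs();print(o['wrist_torque'])"
```

```text
t: 32.45
ee_pos: [0.492, 0.1087, 0.0736]
orientation: [[0.997, 0.0, -0.074], [0.074, -0.001, 0.997], [0.0, -1.0, -0.001]]
ft_force: [-1.4, -5.1, 5.9]
width: 0.115
[-0.63815673  0.24484398 -0.05391479]
```

```bash
python3 -m crank '-1 0 0 0 -8;-1 0 0 0 -8;-1 0 0 0 0'|grep -E 'ee|ft|wid'; python3 -c "
from h import *
o=get_obs();print(o['wrist_torque'])"
```

```text
ee_pos: [0.4918, 0.1088, 0.0736]
ft_force: [-2.3, -3.9, 6.4]
width: 0.121
[-0.60000929  0.29568256 -0.11462604]
```

```bash
python3 -m crank '-1 0 0 0 -8;-1 0 0 0 -8;-1 0 0 0 0'|grep -E 'ee|ft|wid|ori'; python3 -c "
from h import *
o=get_obs();print(o['wrist_torque'])"
```

```text
ee_pos: [0.4918, 0.1087, 0.0736]
orientation: [[0.885, -0.0, 0.465], [-0.465, -0.001, 0.885], [-0.0, -1.0, -0.001]]
ft_force: [-2.7, -3.0, 6.5]
width: 0.121
[-0.64412789  0.4217956  -0.11692075]
```

```bash
python3 -m crank '-1 0 0 0 -6;-1 0 0 0 -4;-1 0 0 0 0'|grep -E 'ee|ft|wid|ori'; python3 -c "
from h import *
o=get_obs();print(o['wrist_torque'])"
```

```text
ee_pos: [0.4918, 0.1087, 0.0736]
orientation: [[0.792, -0.0, 0.611], [-0.611, -0.001, 0.792], [0.0, -1.0, -0.001]]
ft_force: [-3.4, -3.6, 6.7]
width: 0.121
[-0.61615735  0.36730189  0.00158978]
```

```bash
python3 -m crank '-1 0 0 0 -4;-1 0 0 0 0'|grep -E 'ee|ft|wid|ori'; python3 -c "
from h import *
o=get_obs();print(o['wrist_torque'])
s=cam('scene');d=cam('side');w=cam('wrist')
cv2.imwrite('pics/w16.png',np.hstack([cv2.resize(s['image'][160:240,330:410],(380,380),interpolation=2),cv2.resize(w['image'][100:420,140:420],(332,380))]))"
```

```text
ee_pos: [0.4918, 0.1086, 0.0737]
orientation: [[0.747, -0.0, 0.665], [-0.665, -0.001, 0.747], [0.0, -1.0, -0.001]]
ft_force: [-3.2, -3.9, 7.0]
width: 0.124
[-0.64707257  0.35684292 -0.0049354 ]
```

View pics/w16.png

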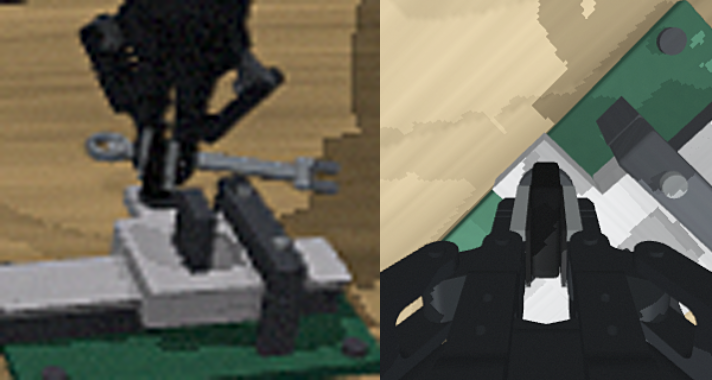

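```bash
python3 -m crank '-1 0 0 0 -4;-1 0 0 0 0;-1 0 0 0 0'|grep -E 'ee|ft|wid|ori'; python3 -c "
from h import *
o=get_obs();print(o['wrist_torque'])"
```

```text
ee_pos: [0.4918, 0.1087, 0.0737]
orientation: [[0.699, -0.001, 0.715], [-0.715, -0.001, 0.699], [0.0, -1.0, -0.001]]
ft_force: [-2.2, -4.6, 6.3]
width: 0.12
[-0.6189338   0.36163361  0.01010783]
```

```bash
python3 -m crank '-0.5 0 0 0 0;-0.3 0 0 0 0;-0.3 0 0 0 0;-0.2 0 0 0 0;-0.2 0 0 0 0'; python3 -c "
from h import *
o=get_obs();print(o['wrist_torque'])"
```

```text
t: 34.98
ee_pos: [0.4917, 0.109, 0.073]
orientation: [[0.698, -0.0, 0.716], [-0.716, 0.0, 0.698], [-0.0, -1.0, -0.0]]
ft_force: [0.3, 0.8, -0.1]
width: 0.405
[ 0.04142121 -0.03191175 -0.0383057 ]
```

```bash
python3 -m crank '-0.2 0 0 0.02 0;-0.2 0 0 0.03 0;-0.2 0 0 0.04 0;-0.2 0 0 0.015 0;-0.2 0 0 0 0;-0.2 0 0 0 0'; python3 -c "
from h import *
import pickle
s=cam('scene');d=cam('side');w=cam('wrist');pickle.dump((w,s,d),open('v17.pkl','wb'))
cv2.imwrite('pics/w17.png',np.hstack([cv2.resize(s['image'][160:240,330:410],(350,420),interpolation=2),w['image'][:,110:]]))"
```

```text
t: 35.72
ee_pos: [0.4907, 0.1089, 0.1762]
orientation: [[0.698, -0.003, 0.716], [-0.716, -0.0, 0.698], [-0.002, -1.0, -0.002]]
ft_force: [0.0, 1.2, -0.4]
width: 0.395
```

View pics/w17.png

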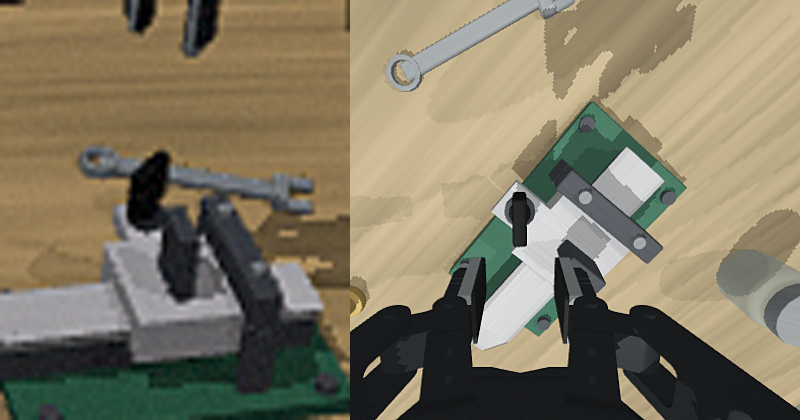

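Run:
```python
from h import *
import pickle
w,s,d=pickle.load(open('v17.pkl','rb'))
cv2.imwrite('pics/w17c.png',np.hstack([cv2.resize(w['image'][150:270,260:380],(400,400),interpolation=2),cv2.resize(d['image'][215:295,195:275],(400,400),interpolation=2)]))
```

```text
(no output)
```

View pics/w17c.png

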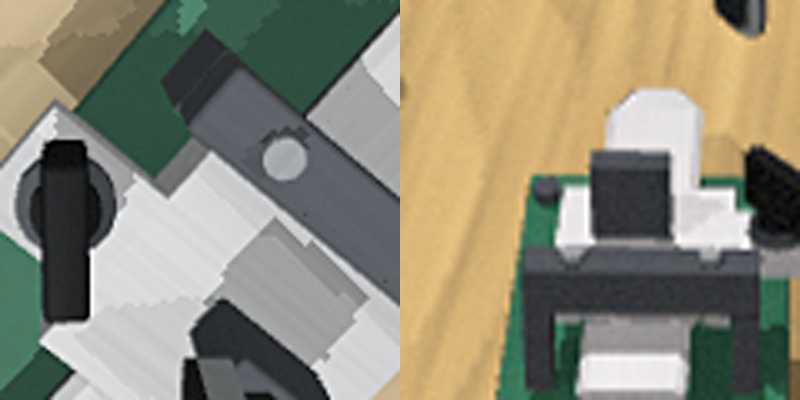

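```bash
python3 -m crank '-0.2 0 0 0.03 0;-0.2 0 0 0 0;-0.2 0 0 0 0;-0.2 0 0 0 0'; python3 -c "
from h import *
print(hand_in())"
```

```text
t: 36.38
ee_pos: [0.491, 0.1089, 0.2066]
orientation: [[0.698, -0.003, 0.716], [-0.716, -0.0, 0.698], [-0.002, -1.0, -0.002]]
ft_force: [0.1, -0.1, 0.1]
width: 0.399
the job is handed in; nothing more can be done
None
```

I slid the aluminium carrier onto the rail from its tapered end and up to the end stop. I then turned its clamp knob about 82° (1.43 rad) clockwise, let go, raised the arm clear and handed the job in at about 36.5 s. No verdict came back.

**Insertion:** Wrist forces stayed within about 6 N of the carrier's hanging weight. The largest came on the lead-in nose, where I eased the carrier sideways and up until the force went away.

**At the stop:** Contact was gentle, about 10 N at the wrist. In the last pictures no gap shows between carrier and stop. From those views I could only judge that to about 1 mm.

**Clamp:** After release the knob bar still stood where the gripper had left it. By the figures you gave, 1.43 rad or more of travel should press the pad with about 18 N or more. I could not measure that force. The wrist torque about the knob axis stayed near zero, though turning the knob should have shown about 0.25 N m. So the clamp being tight rests on the measured turn and the picture.

**Checks that disagreed:**
- **Rail width:** the camera gave the rail as about 47 mm wide instead of 50, and different views put its sideways position up to about 4 mm apart. I relied on touch for the final fit.
- **Rail height:** I felt the rail's top about 1 mm lower than the range you gave for it, by my estimate of how the carrier sat in the gripper.

I touched no bystanders and saw none of them moved in the pictures.

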